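Reassemble the flow head at the lung-function desk

ROBOT

A 6-joint arm with a two-finger parallel gripper is mounted at the origin on the work surface. World frame = base frame: x ahead of the robot, y to its left, z up, the work surface at z = 0. Lengths are in mm, angles in degrees, forces in N, time in s.
With the tool pointing down it reaches from about 250 to 775 mm from the base axis. Payload 4 kg.
Tool frame: the origin (TCP) lies between the finger pads; the fingertips stand 19 mm ahead of it and the grasp point (between the pads) is the TCP; z points along the fingers, y is the line along which they close (so a half turn about z gives the same grasp; the last joint's range is limited). The gripper opens to 85 mm and grips with 20 to 120 N. Pads are 22 mm wide; open, the fingers measure 114 mm over their backs; the gripper's body (76 mm by 85 mm) begins 54 mm behind the grasp point. The pads swing forward as they close: fully open they stand 13 mm farther back than shut.
Start: joints at [-81.996, 4.996, 78.535, -0, 96.463, -5.907], TCP at [132.227, -533.884, 250.341] pointing down, gripper open.
Joint ranges: [-177.83, 177.83], [-43.37, 116.18], [15.69, 146.23], [-61.86, 241.86], [9.47, 152.12], [-147.06, 147.06]. Speed limits (degrees/s): [159.86, 159.86, 180, 180, 180, 180].

INTERFACE

Orientations are given as [roll, pitch, yaw] about the fixed x, y, z axes, in that order (R = Rz(yaw) Ry(pitch) Rx(roll)).
In Python, from rig import arm, viewer gives the robot as it stands. The module is installed in compiled form; this text tells all that it offers.
- The arm moves only by the shell command python3 -m crank 'ROWS' [FORCE]. ROWS is a JSON object of lists of equal length, an entry for each row: "dp": the shift along the tool's x, y, z in units of 60 mm (1.0 is 60 mm), a list of three; "spin": the turn about the tool's z in units of 8 degrees (1.0 is 8 degrees); "hand": the closure, from -1 (fully open) to 1 (shut). In form: {"dp": [[tx, ty, tz], ...], "spin": [spin, ...], "hand": [hand, ...]}. A call has 1 to 10 rows; each row shifts and turns the commanded pose from where the row before left it, along the tool's axes as they then stand; what a row does not reach is not made up. A row lasts 1/8 s, in which the tool goes at most 62.5 mm and 10.7 degrees, less where a joint would pass 70% of its speed; a pose out of reach is approached as far as the arm can. A call is refused whole if a number of a shift passes 1 or a number of a turn 1, either way. A call with a gripper value outside its range is refused whole. The fingers move at their own pace and stop on an object; FORCE is the grip in N (left out, the last holds). Time passes only in rows, so rows that do not move let the fingers close. It gives the time, the measured TCP pose, the force, the opening and the grip force at its end, in the units of the state.
- arm.get_obs(): the state, without advancing time (a new reading comes with each control period).
- viewer.grab_frame(name): name is "side" or "top"; returns a dict with "frame" (480x640x3 uint8, blue, green, red), "fx", "fy", "cx", "cy" (pixels), "extrinsics" (4x4, takes a point from camera to world coordinates). Camera axes: x right, y up, looking along -z (the intrinsics and any distortion apply to the point x, -y, -z); pixel columns grow to the right and rows downward; lengths in mm; the calibration is good to about 2 mm. A picture is of the moment at which its call begins. There is no depth.
- arm.close_job(): hands the job in; it is judged then, once.
The state is a dict: "clock": time; "qpos": joint angles; "qd": joint speeds; "effort": joint torques, N m; "ee_pos": TCP position; "eef_rot": TCP orientation; "contact_force": force on the tool from outside, world axes, zero at the start; "moment": the same for the moment, N m; "finger_gap": opening from 0.0 (shut) to 1.0 (fully open); "finger_force": force on a finger pad.
Only numpy, scipy, OpenCV 4.12 (cv2) and the standard library are available. Lean on these libraries where they do the work, as an engineer would, in place of code of your own. Each camera call takes 0.05 s, during which the arm holds its last target. There are 200 camera calls.

TASK

The lung-test flow head has been cleaned and lies in four pieces on the desk: rebuild it upright in the blue-rimmed cradle, leaving the green-rimmed one empty. Work one piece at a time, letting go of each: first the black comb flat in the pocket, fins up; then the white comb fins down onto it, so that the fins slide between each other and it sits fully home; then the orange collar over the white comb's round boss; last the mouthpiece, stem down, into the collar. Do not shift the wipes tub, the timer or the mouse.

Things in the scene. Friction and masses are not known exactly. Their poses are not given: they have to be found in the camera images.
- blue_cradle: Target cradle, fixed. White 88 x 72 mm base, blue rim all round. Open pocket 68 mm (along its x) x 52 mm (its y), floor 8 mm and rim top 12 mm above the desk. Origin: centre of its underside, on the desk, z up. Yaw varies.
- green_cradle: Cradle for another flow head, stays empty, fixed. White 88 x 72 mm base, green rim all round. Open pocket 68 mm (along its x) x 52 mm (its y), floor 8 mm and rim top 12 mm above the desk. Origin: centre of its underside, on the desk, z up. Yaw varies.
- black_comb: Black comb, 90 g, lying fins up. Plate 60 (x) x 44 (y) x 14 mm; on it four fins 4 mm thick in x, 44 long in y, 22 high, at x = -24, -8, 8, 24 mm. 36 mm high in all. Origin: centre of underside, z up; half turn about z alike. Goes x along cradle's x, 4 mm play each way. Grasp across y (44 mm), fingertips over 5 mm above its underside to clear the rim.
- white_comb: White comb, 80 g, standing on its fins: three, 4 mm thick in x, 44 long in y, 20 high, at x = -16, 0, 16 mm. Above them plate 60 (x) x 52 (y) mm, height 20 to 32; on it a round boss, 28 mm across, to 40 mm. Origin: centre, at fin-tip height, z up; half turn alike. Home, x along black x and centred, its origin is 16 mm above black's (4 mm play in x, free in y). Grasp plate across y (52 mm).
- orange_collar: Orange collar, loose, about 40 g: plain upright ring, outer diameter 48, bore 36, height 22 mm. Origin: centre of its underside. It drops over the white comb's boss (4 mm play all round) and rests on the white plate, its origin then 32 mm above the white comb's.
- mouthpiece: Mouthpiece, 50 g, standing stem down: white stem 28 mm across, 12 long; white flange 48 mm across, height 12 to 18; blue-violet tube 30 mm across up to 55 mm, dark disc on top. Origin: centre of the stem's underside, z up. The stem drops into the collar's bore (4 mm play all round), the flange rests on the collar, its origin then 10 mm above the collar's.
- wipes_tub: Bystander: white and green round tub of wipes, 84 mm in diameter, 150 mm high. Origin: centre of its underside.
- timer: Bystander: white desk timer with a grey display, 30 x 100 x 62 mm high. Origin: centre of its underside.
- mouse: Bystander: black computer mouse, 100 x 58 x 33 mm high. Origin: centre of its underside.
Things that resemble listed ones, but are neither listed nor needed, are in the scene too. What is shaped like the white_comb but brown or turquoise is not meant. Of the things that look like the orange_collar, the smaller one is meant.

How it is judged:
By the outcome, as a careful person would: the job done as asked, in the order asked, and still so for the second after the job is handed in, with the robot touching nothing.
It also fails if it takes over 115 s, if anything falls off the work surface, if the arm or the gripper's body presses on something with over 40 N, if the wrist force passes 120 N, or if a joint passes its speed limit or range.

## Working session

There is one attempt and no reset: what is moved stays moved. The work goes in short steps, Python scripts to look and compute and a shell command to move; the robot and the scene stay as the last step left them, time stands still between calls to the robot, and variables do not carry over. Pictures are saved under pics/ and viewed, at most 14 in all, crops included, and the job is handed in when it is done.

```bash
mkdir -p pics; cat > h.py <<'E'
import numpy as np, cv2
from rig import arm, viewer
def grab(n):
    d=viewer.grab_frame(n); return d
def ray(d,u,v):
    T=np.array(d["extrinsics"]); c=np.array([(u-d["cx"])/d["fx"],-(v-d["cy"])/d["fy"],-1.0])
    return T[:3,3],T[:3,:3]@c
def onz(d,u,v,z):
    o,r=ray(d,u,v); return o+r*(z-o[2])/r[2]
def proj(d,p):
    T=np.array(d["extrinsics"]); c=T[:3,:3].T@(np.array(p)-T[:3,3])
    return d["cx"]+d["fx"]*c[0]/-c[2], d["cy"]-d["fy"]*c[1]/-c[2]
E
python3 - <<'E'
from h import *
for n in("top","side"):
    d=grab(n); cv2.imwrite(f"pics/{n}0.png",d["frame"]); print({k:v for k,v in d.items() if k!="frame"})
print(arm.get_obs())
E
```

```text
{'fx': 545.4995549837167, 'fy': 545.4995549837167, 'cx': 319.6192607560283, 'cy': 238.96885224395973, 'extrinsics': array([[-9.22124890e-03,  9.89478443e-01, -1.44386219e-01,
         3.83562277e+02],
       [-9.99957482e-01, -9.11592842e-03,  1.39100649e-03,
        -1.76815824e+01],
       [ 6.01564977e-05,  1.44392906e-01,  9.89520432e-01,
         1.43651149e+03],
       [ 0.00000000e+00,  0.00000000e+00,  0.00000000e+00,
         1.00000000e+00]])}
{'fx': 529.5266889250037, 'fy': 529.5266889250037, 'cx': 316.9080871655964, 'cy': 240.45560299872534, 'extrinsics': array([[ 9.00847818e-01,  2.65040141e-01, -3.43841436e-01,
         7.90384084e+01],
       [-4.33631046e-01,  5.87482090e-01, -6.83248790e-01,
        -9.36003226e+02],
       [ 2.09123297e-02,  7.64603503e-01,  6.44161593e-01,
         9.42294593e+02],
       [ 0.00000000e+00,  0.00000000e+00,  0.00000000e+00,
         1.00000000e+00]])}
{'clock': 0.1, 'qpos': array([-8.19959013e+01,  5.03575663e+00,  7.86179264e+01,  6.02800864e-04,
        9.64623405e+01, -5.90622065e+00]), 'qd': array([-0.03542735, -0.01340937, -0.21069701,  0.00752586,  0.03159866,
        0.08270957]), 'effort': array([ 2.83235488e-03, -3.53011286e+01, -3.14219069e+01, -1.68443021e-04,
        7.92720937e-03,  3.31752290e-06]), 'ee_pos': array([ 132.17102924, -533.4539961 ,  249.23141562]), 'eef_rot': array([-1.79884654e+02, -1.25348090e-02,  1.39103740e+01]), 'contact_force': array([ 0.21756172,  0.47909456, -0.04702353]), 'moment': array([-0.0249568 , -0.05786138, -0.05642858]), 'finger_force': 0.0, 'finger_gap': 1.001656133116735}
```

View pics/top0.png

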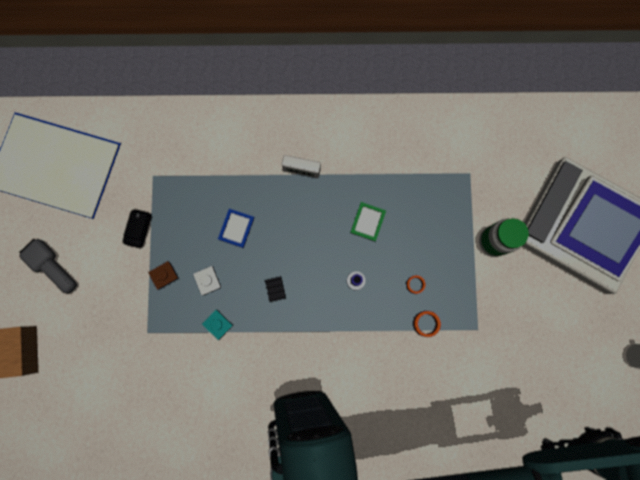

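View pics/side0.png

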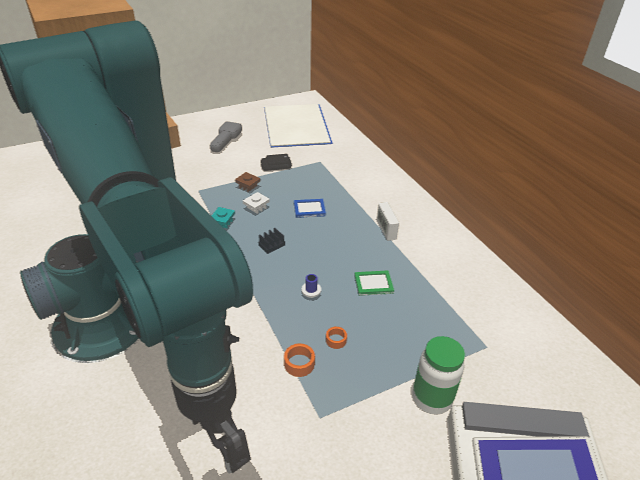

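Seen in the top view: the blue cradle at (237,228), the green cradle at (368,222), the black comb at (275,289) and the mouthpiece at (356,281). Things that could be mistaken:
- **White comb:** white at (207,280), with brown at (163,275) and turquoise at (218,324) as lookalikes. I choose the white one.
- **Collar:** small at (416,285), large at (427,323). I choose the small one.
- **Black comb:** (275,289), not the mouse at (137,228).

```bash
cat > meas.py <<'E'
from h import *
# name: roi (u0,v0,u1,v1), mask fn(hsv), plane height
def blob(d,roi,f,z,keep="rect"):
    u0,v0,u1,v1=roi; S=4
    im=cv2.resize(d["frame"][v0:v1,u0:u1],None,fx=S,fy=S,interpolation=cv2.INTER_CUBIC)
    h=cv2.cvtColor(im,cv2.COLOR_BGR2HSV).astype(int); m=f(h[...,0],h[...,1],h[...,2]).astype(np.uint8)
    cs=cv2.findContours(m,cv2.RETR_EXTERNAL,cv2.CHAIN_APPROX_NONE)[0]
    if not cs: return None
    c=max(cs,key=cv2.contourArea)[:,0,:].astype(float)
    c=(c+.5)/S-.5+[u0,v0]
    P=np.array([onz(d,u,v,z)[:2] for u,v in c],np.float32)
    (x,y),(w,hh),a=cv2.minAreaRect(P)
    b=cv2.boxPoints(((x,y),(w,hh),a)); e=[b[1]-b[0],b[2]-b[1]]; e=max(e,key=np.linalg.norm)
    px=c.mean(0)
    return dict(xy=(round(x,1),round(y,1)),size=(round(max(w,hh),1),round(min(w,hh),1)),longyaw=round((np.degrees(np.arctan2(e[1],e[0]))+90)%180-90,1),px=px.round(1))
blue=lambda h,s,v:(h>100)&(h<128)&(s>130)&(v>60)
green=lambda h,s,v:(h>45)&(h<80)&(s>120)
white=lambda h,s,v:(s<45)&(v>130)
dark=lambda h,s,v:(v<62)
orange=lambda h,s,v:((h<15)|(h>175))&(s>130)&(v>80)
violet=lambda h,s,v:(h>110)&(h<140)&(s>100)
E
python3 - <<'E'
from meas import *
d=grab("top"); s=grab("side")
for n,r,f,z in [("blue",(205,195,270,260),blue,12),("green",(340,190,400,255),green,12),("black",(255,268,295,310),dark,25),("white",(185,258,228,302),white,32),("collar",(400,270,433,302),orange,22),("big",(408,303,446,342),orange,22),("mouth",(340,264,374,298),white,18),("tube",(340,264,374,298),violet,50)]:
    print(n,blob(d,r,f,z))
for n,r,f,z in [("blue",(285,190,335,225),blue,12),("black",(250,222,292,256),dark,20),("white",(238,188,275,218),white,32),("collar",(320,322,352,352),orange,11),("mouth",(296,284,326,302),white,18)]:
    print("side",n,blob(s,r,f,z))
a=cv2.resize(d["frame"][200:345,145:285],None,fx=4,fy=4,interpolation=cv2.INTER_CUBIC)
b=cv2.resize(s["frame"][155:300,190:330],None,fx=4,fy=4,interpolation=cv2.INTER_CUBIC)
cv2.imwrite("pics/crop1.png",cv2.resize(np.hstack([a,b]),(800,414)))
E
```

```text
blue {'xy': (623.8, 202.2), 'size': (87.7, 72.7), 'longyaw': np.float32(-19.0), 'px': array([235.7, 227.7])}
green {'xy': (637.9, -147.8), 'size': (87.3, 70.5), 'longyaw': np.float32(-20.1), 'px': array([367.8, 221.2])}
black {'xy': (460.7, 96.9), 'size': (59.1, 44.1), 'longyaw': np.float32(12.9), 'px': array([275. , 288.8])}
white {'xy': (484.3, 273.8), 'size': (59.4, 50.9), 'longyaw': np.float32(22.9), 'px': array([206. , 280.1])}
collar {'xy': (469.7, -267.3), 'size': (47.0, 45.7), 'longyaw': np.float32(-73.5), 'px': array([415.6, 284.1])}
big {'xy': (368.6, -293.4), 'size': (66.2, 63.9), 'longyaw': np.float32(89.5), 'px': array([427. , 323.5])}
mouth {'xy': (481.9, -113.6), 'size': (48.0, 47.6), 'longyaw': np.float32(44.3), 'px': array([356.1, 280. ])}
tube {'xy': (481.0, -111.7), 'size': (27.1, 25.0), 'longyaw': np.float32(-45.9), 'px': array([356.3, 279.6])}
side blue {'xy': (621.4, 197.9), 'size': (87.5, 80.1), 'longyaw': np.float32(-18.3), 'px': array([308.8, 206.9])}
side black {'xy': (458.6, 94.8), 'size': (75.2, 74.9), 'longyaw': np.float32(-77.6), 'px': array([270.9, 239.4])}
side white {'xy': (476.8, 258.8), 'size': (148.5, 110.1), 'longyaw': np.float32(67.8), 'px': array([256.1, 203. ])}
side collar {'xy': (468.9, -268.9), 'size': (62.6, 46.6), 'longyaw': np.float32(56.6), 'px': array([335.8, 337.1])}
side mouth {'xy': (473.8, -125.5), 'size': (73.5, 59.9), 'longyaw': np.float32(-24.5), 'px': array([310.5, 292.7])}
```

View pics/crop1.png

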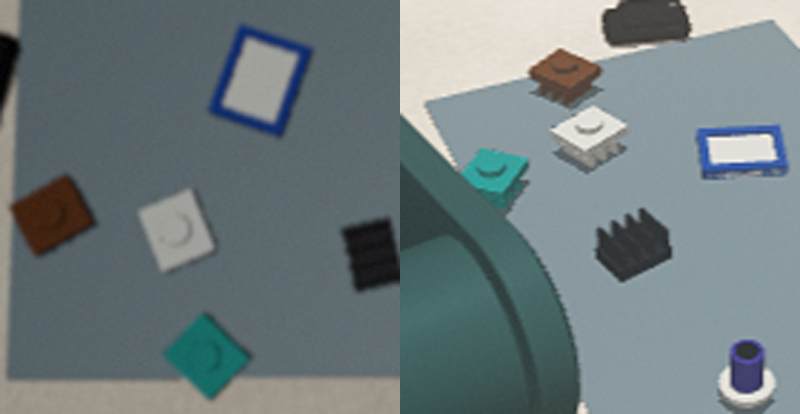

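The crop confirms the choice: the white comb, with its boss, stands apart from the brown and turquoise ones, and the black comb lies fins up. The measured sizes match the given ones (88x72, 60x44, 60x52, 48 and 48), so the positions can be trusted.

```bash
cat > plan.py <<'E'
import sys
from h import *
def plan(x,y,z,yaw):
    o=arm.get_obs(); p=o["ee_pos"]; rx,ry,yw=o["eef_rot"]; a=np.radians(yw)
    ex=np.array([np.cos(a),np.sin(a)]); ey=np.array([np.sin(a),-np.cos(a)])
    e=np.array([x,y])-p[:2]; dy=-((yaw-yw+180)%360-180)
    print("pos",p.round(1),"rot",[round(v,1) for v in (rx,ry,yw)],"t",round(o["clock"],2),"F",o["contact_force"].round(1),"gap",round(o["finger_gap"]*85,1),"grip",round(o["finger_force"],1))
    print("units dp",[round(v/60,3) for v in (ex@e,ey@e,p[2]-z)],"spin",round(dy/8,3))
plan(*map(float,sys.argv[1:5]))
E
python3 plan.py 460.7 96.9 130 12.9
```

```text
pos [ 132.2 -533.6  249.6] rot [np.float64(-179.9), np.float64(-0.0), np.float64(13.9)] t 0.2 F [ 0.4 -0.7 -0.6] gap 85.0 grip 0.0
units dp [np.float64(7.841), np.float64(-8.883), np.float64(1.993)] spin 0.127
```

```bash
python3 -m crank '{"dp":[[0.5,-0.57,0],[0.5,-0.57,0],[0.5,-0.57,0],[0.5,-0.57,0],[0.5,-0.57,0],[0.5,-0.57,0],[0.5,-0.57,0],[0.5,-0.57,0],[0.5,-0.57,0],[0.5,-0.57,0]],"spin":[0,0,0,0,0,0,0,0,0,0],"hand":[-1,-1,-1,-1,-1,-1,-1,-1,-1,-1]}' 40; python3 plan.py 460.7 96.9 130 12.9
```

```text
clock: 1.45
ee_pos: [341.6, -128.3, 250.3]
eef_rot: [180.0, -0.0, 13.9]
contact_force: [0.5, 0.4, -0.1]
finger_gap: 0.999
finger_force: 0.0
pos [ 341.6 -128.3  250.3] rot [np.float64(180.0), np.float64(-0.0), np.float64(13.9)] t 1.45 F [ 0.5  0.4 -0.1] gap 84.9 grip 0.0
units dp [np.float64(2.829), np.float64(-3.167), np.float64(2.005)] spin 0.125
```

```bash
python3 -m crank '{"dp":[[0.5,-0.56,0.2],[0.5,-0.56,0.3],[0.5,-0.56,0.3],[0.5,-0.56,0.4],[0.5,-0.56,0.4],[0.329,-0.367,0.4],[0,0,0],[0,0,0]],"spin":[0,0,0,0,0,0.06,0.065,0],"hand":[-1,-1,-1,-1,-1,-1,-1,-1]}'; python3 plan.py 460.7 96.9 28 12.9; python3 - <<'E'
from h import *
s=grab("top"); cv2.imwrite("pics/t1.png",cv2.resize(s["frame"][200:345,145:340],None,fx=4,fy=4,interpolation=cv2.INTER_CUBIC))
E
```

```text
clock: 2.45
ee_pos: [460.2, 95.0, 130.7]
eef_rot: [180.0, 0.0, 12.9]
contact_force: [1.4, -0.2, -0.7]
finger_gap: 1.0
finger_force: 0.0
pos [460.2  95.  130.7] rot [np.float64(180.0), np.float64(0.0), np.float64(12.9)] t 2.45 F [ 1.4 -0.2 -0.7] gap 85.0 grip 0.0
units dp [np.float64(0.014), np.float64(-0.029), np.float64(1.711)] spin 0.002
```

```bash
python3 -m crank '{"dp":[[0.014,-0.029,0.4],[0,0,0.4],[0,0,0.4],[0,0,0.3],[0,0,0.18],[0,0,0],[0,0,0],[0,0,0],[0,0,0],[0,0,0]],"spin":[0,0,0,0,0,0,0,0,0,0],"hand":[-1,-1,-1,-1,-1,-1,1,1,1,1]}' 40; python3 -m crank '{"dp":[[0,0,0],[0,0,0],[0,0,0],[0,0,0]],"spin":[0,0,0,0],"hand":[1,1,1,1]}'
```

```text
clock: 3.75
ee_pos: [461.6, 97.4, 30.6]
eef_rot: [180.0, -0.1, 12.9]
contact_force: [-0.5, -0.2, 6.0]
finger_gap: 0.502
finger_force: 41.5
clock: 4.25
ee_pos: [461.6, 97.4, 30.6]
eef_rot: [180.0, -0.1, 12.9]
contact_force: [1.1, 0.1, 4.9]
finger_gap: 0.509
finger_force: 41.5
```

```bash
python3 -m crank '{"dp":[[0,0,-0.2],[0,0,-0.4],[0,0,-0.4],[0,0,-0.3],[0,0,-0.2],[0,0,0]],"spin":[0,0,0,0,0,0],"hand":[1,1,1,1,1,1]}'; python3 plan.py 624 202.2 110 -19; python3 - <<'E'
from h import *
s=grab("side"); cv2.imwrite("pics/s1.png",cv2.resize(s["frame"][150:270,200:340],None,fx=4,fy=4,interpolation=cv2.INTER_CUBIC))
E
```

```text
clock: 5.0
ee_pos: [461.1, 97.4, 120.3]
eef_rot: [180.0, -0.1, 12.9]
contact_force: [0.0, -0.1, -1.2]
finger_gap: 0.504
finger_force: 40.9
pos [461.1  97.4 120.3] rot [np.float64(180.0), np.float64(-0.1), np.float64(12.9)] t 5.0 F [ 0.  -0.1 -1.2] gap 42.8 grip 40.9
units dp [np.float64(3.036), np.float64(-1.096), np.float64(0.172)] spin 3.989
```

View pics/s1.png

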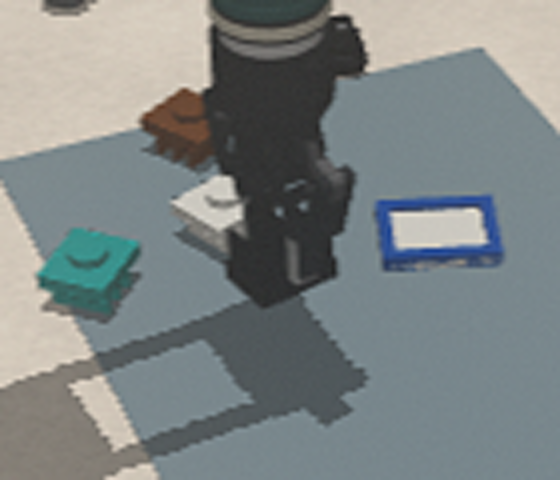

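The comb is held in the gripper, level, at about (285,270) in the crop; the blue cradle is clear at (440,230).

```bash
python3 -m crank '{"dp":[[0.4,-0.146,0],[0.5,-0.183,0],[0.6,-0.22,0],[0.6,-0.22,0],[0.536,-0.18,0],[0.4,-0.147,0],[0,0,0],[0,0,0],[0,0,0],[0,0,0]],"spin":[0,0,0,0,0,0,1,1,1,0.989],"hand":[1,1,1,1,1,1,1,1,1,1]}'; python3 -m crank '{"dp":[[0,0,0.1],[0,0,0.07]],"spin":[0,0],"hand":[1,1]}';python3 plan.py 624 202.2 41 -19; python3 - <<'E'
from h import *
s=grab("top"); cv2.imwrite("pics/t2.png",cv2.resize(s["frame"][190:270,190:290],None,fx=6,fy=6,interpolation=cv2.INTER_CUBIC))
E
```

```text
clock: 6.3
ee_pos: [622.7, 202.0, 117.4]
eef_rot: [179.9, 0.2, -19.3]
contact_force: [0.4, 0.2, -0.7]
finger_gap: 0.504
finger_force: 41.0
clock: 6.55
ee_pos: [622.9, 202.0, 107.5]
eef_rot: [179.9, 0.1, -18.9]
contact_force: [-0.3, -0.3, -0.3]
finger_gap: 0.51
finger_force: 41.0
pos [622.9 202.  107.5] rot [np.float64(179.9), np.float64(0.1), np.float64(-18.9)] t 6.55 F [-0.3 -0.3 -0.3] gap 43.4 grip 41.0
units dp [np.float64(0.016), np.float64(-0.01), np.float64(1.109)] spin 0.013
```

```bash
python3 -m crank '{"dp":[[0.016,-0.01,0.3],[0,0,0.3],[0,0,0.3],[0,0,0.15],[0,0,0.08],[0,0,0.02],[0,0,0]],"spin":[0,0,0,0,0,0,0],"hand":[1,1,1,1,1,1,1]}';python3 plan.py 624 202.2 38.6 -19
```

```text
clock: 7.48
ee_pos: [625.2, 202.5, 41.0]
eef_rot: [-180.0, -0.1, -19.0]
contact_force: [0.0, 0.5, -0.4]
finger_gap: 0.504
finger_force: 41.0
pos [625.2 202.5  41. ] rot [np.float64(-180.0), np.float64(-0.1), np.float64(-19.0)] t 7.47 F [ 0.   0.5 -0.4] gap 42.8 grip 41.0
units dp [np.float64(-0.017), np.float64(0.011), np.float64(0.041)] spin 0.0
```

```bash
python3 -m crank '{"dp":[[-0.015,0.01,0.02],[0,0,0.02],[0,0,0],[0,0,0],[0,0,0],[0,0,0],[0,0,0]],"spin":[0,0,0,0,0,0,0],"hand":[1,1,1,0.1,-0.1,-0.3,-0.4]}';python3 -m crank '{"dp":[[0,0,0],[0,0,-0.1],[0,0,-0.3],[0,0,-0.4],[0,0,-0.4],[0,0,-0.4],[0,0,0]],"spin":[0,0,0,0,0,0,0],"hand":[-0.5,-0.5,-0.5,-0.5,-0.5,-0.5,-0.5]}';python3 plan.py 484.3 273.8 130 22.9
```

```text
clock: 8.35
ee_pos: [623.6, 202.0, 37.5]
eef_rot: [180.0, 0.0, -19.0]
contact_force: [0.3, 0.7, 0.9]
finger_gap: 0.698
finger_force: 0.0
clock: 9.22
ee_pos: [625.6, 202.6, 138.6]
eef_rot: [-179.8, -0.4, -19.0]
contact_force: [-0.6, 0.1, 0.4]
finger_gap: 0.75
finger_force: 0.0
pos [625.6 202.6 138.6] rot [np.float64(-179.8), np.float64(-0.4), np.float64(-19.0)] t 9.22 F [-0.6  0.1  0.4] gap 63.7 grip 0.0
units dp [np.float64(-2.614), np.float64(-0.355), np.float64(0.144)] spin -5.237
```

```bash
python3 -m crank '{"dp":[[-0.4,-0.05,0],[-0.6,-0.08,0],[-0.6,-0.08,0],[-0.6,-0.08,0],[-0.414,-0.065,0],[0,0,0],[0,0,0],[0,0,0],[0,0,0],[0,0,0]],"spin":[0,0,0,0,0,-1,-1,-1,-1,-1],"hand":[-0.5,-0.7,-0.7,-0.7,-0.7,-0.7,-0.7,-0.7,-0.7,-0.7]}';python3 -m crank '{"dp":[[0,0,0],[0,0,0]],"spin":[-0.237,0],"hand":[-0.7,-0.7]}';python3 plan.py 484.3 273.8 34 22.9; python3 - <<'E'
from meas import *
s=grab("top"); cv2.imwrite("pics/t3.png",cv2.resize(s["frame"][190:290,180:300],None,fx=6,fy=6,interpolation=cv2.INTER_CUBIC))
print(blob(s,(220,205,255,250),dark,33)); print(blob(s,(205,195,270,260),blue,12))
E
```

```text
clock: 10.48
ee_pos: [482.2, 273.3, 133.5]
eef_rot: [180.0, 0.0, 21.3]
contact_force: [-0.9, -0.3, -0.7]
finger_gap: 0.851
finger_force: 0.0
clock: 10.72
ee_pos: [482.3, 273.3, 133.7]
eef_rot: [180.0, 0.0, 22.8]
contact_force: [0.6, 0.0, -0.6]
finger_gap: 0.846
finger_force: 0.0
pos [482.3 273.3 133.7] rot [np.float64(180.0), np.float64(0.0), np.float64(22.8)] t 10.72 F [ 0.6  0.  -0.6] gap 71.9 grip 0.0
units dp [np.float64(0.035), np.float64(0.005), np.float64(1.662)] spin -0.012
{'xy': (621.6, 203.4), 'size': (57.1, 46.2), 'longyaw': np.float32(-18.8), 'px': array([234.2, 227. ])}
{'xy': (623.8, 202.2), 'size': (87.5, 72.5), 'longyaw': np.float32(-19.1), 'px': array([235.7, 227.7])}
```

View pics/t3.png

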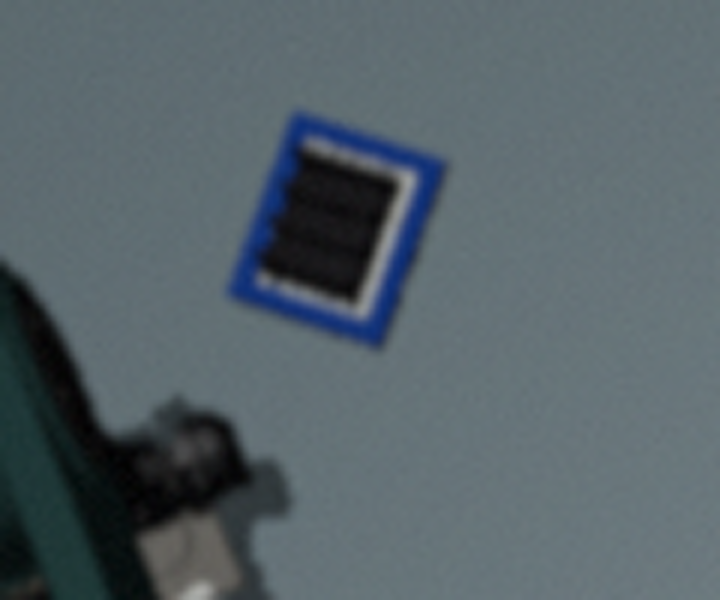

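The black comb sits flat and square in the blue cradle, at (325,225) in the crop; the white comb is under the gripper at (190,550).

```bash
python3 -m crank '{"dp":[[0.035,0.005,0.3],[0,0,0.4],[0,0,0.4],[0,0,0.35],[0,0,0.2],[-0.01,0,0],[0,0,0],[0,0,0],[0,0,0],[0,0,0]],"spin":[0,0,0,0,0,0,0,0,0,0],"hand":[-0.7,-0.7,-0.7,-0.7,-0.7,-0.7,1,1,1,1]}' 40; python3 plan.py 484.3 273.8 34 22.9;  python3 -m crank '{"dp":[[0,0,0],[0,0,0],[0,0,-0.2],[0,0,-0.4],[0,0,-0.5],[0,0,-0.6],[0,0,-0.2],[0,0,0]],"spin":[0,0,0,0,0,0,0,0],"hand":[1,1,1,1,1,1,1,1]}'; python3 plan.py 623.2 202.2 130 -19
```

```text
clock: 12.02
ee_pos: [484.6, 274.0, 36.1]
eef_rot: [180.0, -0.1, 22.9]
contact_force: [0.0, -0.1, 4.4]
finger_gap: 0.597
finger_force: 43.3
pos [484.6 274.   36.1] rot [np.float64(180.0), np.float64(-0.1), np.float64(22.9)] t 12.03 F [ 0.  -0.1  4.4] gap 50.7 grip 43.3
units dp [np.float64(-0.006), np.float64(0.001), np.float64(0.035)] spin -0.001
clock: 13.02
ee_pos: [483.9, 273.7, 149.2]
eef_rot: [180.0, -0.0, 22.9]
contact_force: [-0.4, 0.3, -1.9]
finger_gap: 0.596
finger_force: 42.8
pos [483.9 273.7 149.2] rot [np.float64(180.0), np.float64(-0.0), np.float64(22.9)] t 13.03 F [-0.4  0.3 -1.9] gap 50.7 grip 42.8
units dp [np.float64(1.676), np.float64(2.001), np.float64(0.32)] spin 5.237
```

```bash
python3 -m crank '{"dp":[[0.3,0.35,0],[0.4,0.5,0],[0.5,0.6,0],[0.476,0.551,0],[0,0,0],[0,0,0],[0,0,0],[0,0,0],[0,0,0],[0,0,0]],"spin":[0,0,0,0,1,1,1,1,1,0.237],"hand":[1,1,1,1,1,1,1,1,1,1]}'; python3 -m crank '{"dp":[[0,0,0.25],[0,0,0.25],[0,0,0]],"spin":[0,0,0],"hand":[1,1,1]}';python3 plan.py 623 202.2 84 -19; python3 - <<'E'
from h import *
s=grab("side"); cv2.imwrite("pics/s2.png",cv2.resize(s["frame"][140:240,260:380],None,fx=6,fy=6,interpolation=cv2.INTER_CUBIC))
E
```

```text
clock: 14.28
ee_pos: [622.0, 201.9, 146.0]
eef_rot: [179.9, 0.2, -19.0]
contact_force: [0.1, 0.7, -0.6]
finger_gap: 0.593
finger_force: 42.8
clock: 14.65
ee_pos: [621.4, 201.7, 115.3]
eef_rot: [179.8, 0.3, -19.0]
contact_force: [0.3, -0.4, -1.1]
finger_gap: 0.595
finger_force: 42.8
pos [621.4 201.7 115.3] rot [np.float64(179.8), np.float64(0.3), np.float64(-19.0)] t 14.65 F [ 0.3 -0.4 -1.1] gap 50.5 grip 42.8
units dp [np.float64(0.022), np.float64(-0.016), np.float64(0.522)] spin 0.004
```

View pics/s2.png

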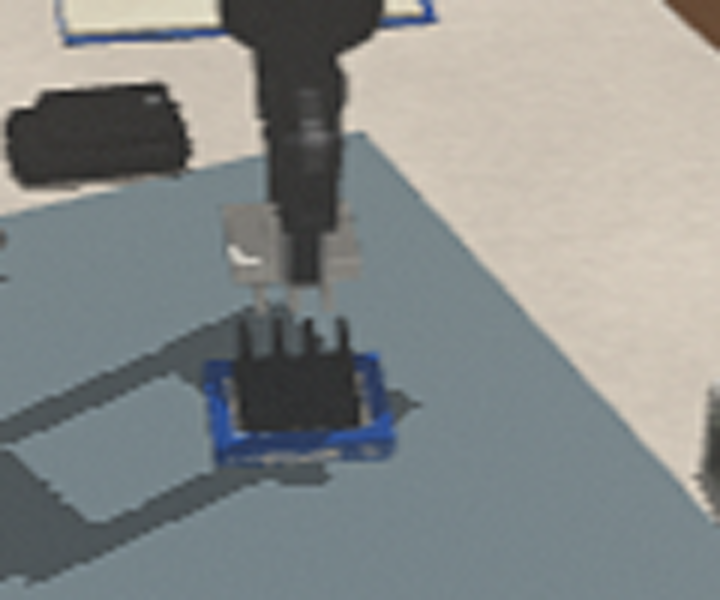

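The white comb's fins at columns 262, 295 and 327 stand over the gaps between the black fins (middles 260, 293 and 326), so they line up well.

```bash
python3 -m crank '{"dp":[[0.012,-0.012,0.2],[0,0,0.2],[0,0,0.12],[0,0,0.1],[0,0,0.1],[0,0,0.05],[0,0,0]],"spin":[0,0,0,0,0,0,0],"hand":[1,1,1,1,1,1,1]}';python3 plan.py 623 202.2 60 -19
```

```text
clock: 15.58
ee_pos: [624.0, 202.6, 72.5]
eef_rot: [180.0, 0.0, -19.0]
contact_force: [-0.6, 0.6, -0.7]
finger_gap: 0.598
finger_force: 42.8
pos [624.  202.6  72.5] rot [np.float64(180.0), np.float64(0.0), np.float64(-19.0)] t 15.57 F [-0.6  0.6 -0.7] gap 50.8 grip 42.8
units dp [np.float64(-0.013), np.float64(0.011), np.float64(0.208)] spin 0.0
```

Already 7 mm inside the gaps with no contact. Lowering it home and letting go.

```bash
python3 -m crank '{"dp":[[-0.01,0.01,0.08],[0,0,0.07],[0,0,0.03],[0,0,0.02],[0,0,0]],"spin":[0,0,0,0,0],"hand":[1,1,1,1,1]}';python3 -m crank '{"dp":[[0,0,0],[0,0,0],[0,0,0],[0,0,0],[0,0,-0.05],[0,0,-0.2],[0,0,-0.4],[0,0,-0.5],[0,0,-0.5],[0,0,0]],"spin":[0,0,0,0,0,0,0,0,0,0],"hand":[0,-0.2,-0.4,-0.5,-0.5,-0.5,-0.5,-0.5,-0.5,-0.5]}';python3 plan.py 470 -267.5 150 14
```

```text
clock: 16.2
ee_pos: [623.3, 202.2, 60.6]
eef_rot: [180.0, -0.0, -19.0]
contact_force: [0.6, -1.0, -1.0]
finger_gap: 0.592
finger_force: 42.8
clock: 17.45
ee_pos: [625.3, 202.7, 164.7]
eef_rot: [-179.7, -0.4, -19.0]
contact_force: [0.7, -0.0, 0.6]
finger_gap: 0.747
finger_force: 0.0
pos [625.3 202.7 164.7] rot [np.float64(-179.7), np.float64(-0.4), np.float64(-19.0)] t 17.45 F [ 0.7 -0.   0.6] gap 63.5 grip 0.0
units dp [np.float64(0.104), np.float64(8.253), np.float64(0.245)] spin -4.125
```

```bash
python3 -m crank '{"dp":[[0.01,0.5,0],[0.01,0.8,0],[0.01,0.9,0],[0.01,0.9,0],[0.01,0.9,0],[0.01,0.9,0],[0.01,0.9,0],[0.01,0.9,0],[0.01,0.9,0],[0.01,0.653,0.2]],"spin":[0,0,0,0,0,0,0,0,0,0],"hand":[-0.6,-0.7,-0.7,-0.7,-0.7,-0.7,-0.7,-0.7,-0.7,-0.7]}';python3 -m crank '{"dp":[[0,0,0],[0,0,0]],"spin":[0,0],"hand":[-0.7,-0.7]}'; python3 - <<'E'
from meas import *
s=grab("top"); 
print(blob(s,(205,195,270,260),white,56)); print(blob(s,(205,195,270,260),blue,12))
q=grab("side"); a=cv2.resize(s["frame"][185:265,190:270],(400,400),interpolation=cv2.INTER_CUBIC)
b=cv2.resize(q["frame"][165:245,270:350],(400,400),interpolation=cv2.INTER_CUBIC)
cv2.imwrite("pics/w.png",np.hstack([a,b]))
E
python3 plan.py 470 -267.5 26 -19
```

```text
clock: 18.7
ee_pos: [466.9, -270.1, 147.6]
eef_rot: [180.0, -0.1, -19.1]
contact_force: [-0.0, 0.7, -0.5]
finger_gap: 0.849
finger_force: 0.0
clock: 18.95
ee_pos: [467.5, -267.2, 146.9]
eef_rot: [-179.9, 0.1, -19.0]
contact_force: [0.1, 0.9, -0.0]
finger_gap: 0.854
finger_force: 0.0
{'xy': (622.8, 204.9), 'size': (60.4, 52.6), 'longyaw': np.float32(-18.6), 'px': array([232.1, 225.3])}
{'xy': (623.8, 202.1), 'size': (87.8, 72.4), 'longyaw': np.float32(-19.3), 'px': array([238.8, 228.8])}
pos [ 468.1 -266.8  147.7] rot [np.float64(-180.0), np.float64(0.0), np.float64(-18.9)] t 19.05 F [0.4 0.9 0.8] gap 72.2 grip 0.0
units dp [np.float64(0.033), np.float64(0.001), np.float64(2.028)] spin 0.011
```

View pics/w.png

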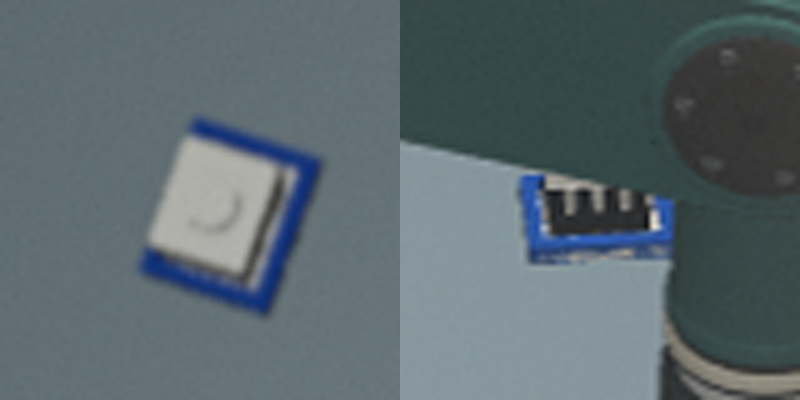

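The white comb sits home: its 60x52 outline fits at z = 56, and in the side view its fins are sunk between the black ones. Next, the collar.

```bash
python3 -m crank '{"dp":[[0.02,0.0,0.4],[0,0,0.5],[0,0,0.5],[0,0,0.4],[0,0,0.2],[-0.01,0,0],[0,0,0],[0,0,0],[0,0,0],[0,0,0]],"spin":[0,0,0,0,0,0,0,0,0,0],"hand":[-0.7,-0.7,-0.7,-0.7,-0.7,-0.7,-0.7,1,1,1]}' 40; python3 plan.py 470 -267.5 26 -19;  python3 -m crank '{"dp":[[0,0,0],[0,0,0],[0,0,0],[0,0,-0.2],[0,0,-0.4],[0,0,-0.6],[0,0,-0.6],[0,0,-0.4],[0,0,-0.1],[0,0,0]],"spin":[0,0,0,0,0,0,0,0,0,0],"hand":[1,1,1,1,1,1,1,1,1,1]}'; python3 plan.py 623 203.7 130 -19
```

```text
clock: 20.3
ee_pos: [469.2, -268.8, 29.2]
eef_rot: [180.0, -0.2, -19.0]
contact_force: [0.0, 1.4, 7.1]
finger_gap: 0.531
finger_force: 41.5
pos [ 469.2 -268.8   29.2] rot [np.float64(180.0), np.float64(-0.2), np.float64(-19.0)] t 20.3 F [0.  1.4 7.1] gap 45.1 grip 41.5
units dp [np.float64(0.006), np.float64(-0.024), np.float64(0.053)] spin -0.001
clock: 21.55
ee_pos: [468.0, -268.0, 165.3]
eef_rot: [-180.0, 0.0, -19.0]
contact_force: [-0.2, 0.4, -0.7]
finger_gap: 0.535
finger_force: 40.9
pos [ 468.  -268.   165.3] rot [np.float64(-180.0), np.float64(0.0), np.float64(-19.0)] t 21.55 F [-0.2  0.4 -0.7] gap 45.5 grip 40.9
units dp [np.float64(-0.118), np.float64(-8.274), np.float64(0.589)] spin -0.0
```

```bash
python3 -m crank '{"dp":[[-0.01,-0.5,0],[-0.01,-0.8,0],[-0.01,-0.9,0],[-0.01,-0.9,0],[-0.01,-0.9,0],[-0.01,-0.9,0],[-0.01,-0.9,0],[-0.01,-0.9,0],[-0.02,-0.9,0],[-0.02,-0.65,0]],"spin":[0,0,0,0,0,0,0,0,0,0],"hand":[1,1,1,1,1,1,1,1,1,1]}';python3 -m crank '{"dp":[[0,0,0.3],[0,0,0.2],[0,0,0.2],[0,0,0]],"spin":[0,0,0,0],"hand":[1,1,1,1]}'; python3 - <<'E'
from meas import *
q=grab("side"); s=grab("top")
a=cv2.resize(s["frame"][185:265,190:270],(400,400),interpolation=cv2.INTER_CUBIC)
b=cv2.resize(q["frame"][155:235,270:350],(400,400),interpolation=cv2.INTER_CUBIC)
cv2.imwrite("pics/c.png",np.hstack([a,b]))
for z in (56,):
  for y in (202,203.5,205): print(y,np.round(proj(q,(623,y,64)),1),np.round(proj(q,(623,y,56)),1))
p=arm.get_obs()["ee_pos"]; print(np.round(proj(q,p-[0,0,18.2]),1))
print(blob(q,(285,165,335,215),orange,p[2]-18))
E
python3 plan.py 623 203.7 97 -19
```

```text
clock: 22.8
ee_pos: [621.9, 204.4, 162.8]
eef_rot: [179.9, 0.2, -18.9]
contact_force: [1.1, -0.3, -0.1]
finger_gap: 0.532
finger_force: 41.0
clock: 23.3
ee_pos: [621.6, 200.8, 121.6]
eef_rot: [179.9, 0.2, -19.1]
contact_force: [0.2, -0.2, -0.4]
finger_gap: 0.535
finger_force: 41.0
202 [309.4 191.6] [309.3 193.9]
203.5 [309.1 191.3] [309.1 193.6]
205 [308.9 191.1] [308.9 193.3]
[309.5 179.6]
{'xy': (619.8, 195.9), 'size': (70.7, 43.6), 'longyaw': np.float32(64.3), 'px': array([309.4, 182.1])}
pos [622.7 201.4 123.9] rot [np.float64(180.0), np.float64(-0.0), np.float64(-19.1)] t 23.4 F [0.1 0.1 0.9] gap 44.8 grip 41.0
units dp [np.float64(-0.008), np.float64(-0.038), np.float64(0.448)] spin -0.009
```

View pics/c.png

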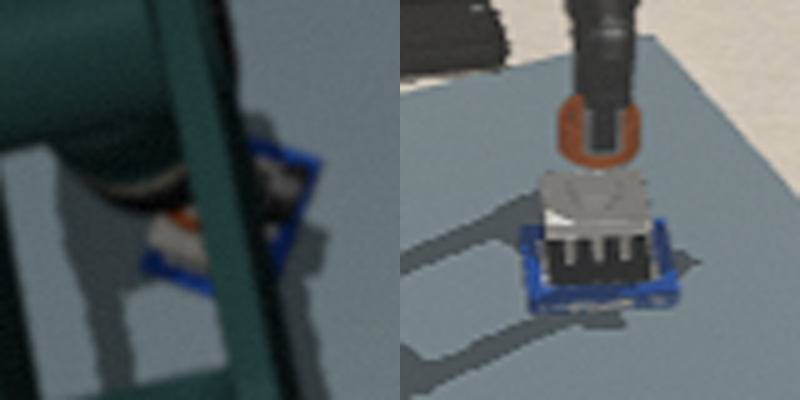

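The collar hangs level over the boss, but its centre (column 599) is right of the plate's (about 591), so I'll measure the white plate again in the side view.

```bash
python3 - <<'E'
from meas import *
q=grab("side")
m=cv2.resize(q["frame"][155:235,270:350],None,fx=5,fy=5,interpolation=cv2.INTER_CUBIC)
h=cv2.cvtColor(m,cv2.COLOR_BGR2HSV).astype(int)
k=((h[...,1]<45)&(h[...,2]>105)).astype(np.uint8); k[:160]=0;k[250:]=0;k[:,:120]=0;k[:,262:]=0
c=max(cv2.findContours(k,0,2)[0],key=cv2.contourArea)
ap=cv2.approxPolyDP(c,5,True)[:,0]; print(ap.tolist())
P=lambda u,v:((u+.5)/5-.5+270,(v+.5)/5-.5+155)
for r in range(165,245,8):
    w=np.where(k[r])[0]
    if len(w):print(r,w.min(),w.max())
for n,(cx,cy) in dict(v=(622.8,204.9),t=(623.2,202.2)).items():
    a=np.radians(-18.8);ex=np.array([np.cos(a),np.sin(a)]);ey=np.array([-ex[1],ex[0]])
    for z in(56,44):
        print(n,z,[[int(round((t+.5-o)*5-.5)) for t,o in zip(proj(q,[*(np.array([cx,cy])+i*30*ex+j*26*ey),z]),(270,155))] for i,j in((-1,1),(1,1),(1,-1),(-1,-1))])
E
```

```text
[[120, 160], [120, 195], [141, 191], [146, 237], [164, 239], [167, 249], [182, 236], [201, 249], [206, 234], [221, 235], [227, 249], [226, 238], [249, 234], [251, 216], [261, 214], [261, 160]]
165 120 261
173 120 261
181 120 261
189 120 261
197 142 261
205 145 261
213 143 261
221 144 252
229 147 252
237 146 227
v 56 [[141, 171], [242, 166], [253, 217], [149, 223]]
v 44 [[141, 188], [242, 183], [253, 234], [149, 240]]
t 56 [[143, 173], [245, 168], [256, 219], [152, 225]]
t 44 [[143, 190], [244, 185], [255, 236], [152, 242]]
```

The side view agrees with the top view: the white comb's centre is about (622.3,205). I'll aim the collar there.

```bash
python3 -m crank '{"dp":[[0,-0.04,0.2],[-0.02,-0.02,0.1],[0,0,0.1],[0,0,0],[0,0,0]],"spin":[0,0,0,0,0],"hand":[1,1,1,1,1]}';python3 plan.py 622.3 205 97 -19
```

```text
clock: 24.08
ee_pos: [622.8, 206.1, 99.8]
eef_rot: [-180.0, -0.0, -19.0]
contact_force: [0.7, 0.8, -0.0]
finger_gap: 0.536
finger_force: 41.0
pos [622.8 206.1  99.8] rot [np.float64(-180.0), np.float64(-0.0), np.float64(-19.0)] t 24.07 F [ 0.7  0.8 -0. ] gap 45.5 grip 41.0
units dp [np.float64(-0.002), np.float64(0.02), np.float64(0.047)] spin 0.0
```

```bash
python3 -m crank '{"dp":[[0,0.015,0.05],[0,0,0.05],[0,0,0.04],[0,0,0.04],[0,0,0]],"spin":[0,0,0,0,0],"hand":[1,1,1,1,1]}';python3 plan.py 622.3 205 86 -19
```

```text
clock: 24.7
ee_pos: [622.2, 205.2, 88.5]
eef_rot: [180.0, 0.0, -19.0]
contact_force: [1.8, 0.1, 0.2]
finger_gap: 0.531
finger_force: 41.0
pos [622.2 205.2  88.5] rot [np.float64(180.0), np.float64(0.0), np.float64(-19.0)] t 24.7 F [1.8 0.1 0.2] gap 45.2 grip 41.0
units dp [np.float64(0.002), np.float64(0.002), np.float64(0.041)] spin -0.0
```

```bash
python3 -m crank '{"dp":[[0,0,0.03],[0,0,0.02],[0,0,0],[0,0,0],[0,0,0],[0,0,0],[0,0,0]],"spin":[0,0,0,0,0,0,0],"hand":[1,1,1,0,-0.1,-0.2,-0.4]}'; python3 -m crank '{"dp":[[0,0,0],[0,0,-0.05],[0,0,-0.2],[0,0,-0.4],[0,0,-0.5],[0,0,-0.5],[0,0,0],[0,0,0]],"spin":[0,0,0,0,0,0,0,0],"hand":[-0.4,-0.4,-0.4,-0.4,-0.4,-0.4,-0.4,-0.4]}';python3 plan.py 481.6 -112.8 130 -19
```

```text
clock: 25.58
ee_pos: [622.5, 205.2, 86.0]
eef_rot: [-180.0, -0.0, -19.0]
contact_force: [0.3, -0.4, -0.7]
finger_gap: 0.697
finger_force: 0.0
clock: 26.58
ee_pos: [622.1, 205.1, 184.3]
eef_rot: [180.0, 0.0, -19.0]
contact_force: [-0.8, 0.1, -1.0]
finger_gap: 0.703
finger_force: 0.0
pos [622.1 205.1 184.3] rot [np.float64(180.0), np.float64(0.0), np.float64(-19.0)] t 26.57 F [-0.8  0.1 -1. ] gap 59.7 grip 0.0
units dp [np.float64(-0.489), np.float64(5.772), np.float64(0.904)] spin -0.0
```

```bash
python3 -m crank '{"dp":[[-0.05,0.5,0],[-0.06,0.8,0],[-0.06,0.9,0],[-0.06,0.9,0],[-0.06,0.9,0],[-0.06,0.9,0.2],[-0.06,0.6,0.2],[-0.079,0.272,0.4],[0,0,0],[0,0,0]],"spin":[0,0,0,0,0,0,0,0,0,0],"hand":[-0.4,-0.4,-0.4,-0.4,-0.4,-0.4,-0.4,-0.4,-0.4,-0.4]}'; python3 plan.py 481.6 -112.8 44 -19; python3 - <<'E'
from meas import *
s=grab("top"); q=grab("side")
print(blob(s,(205,195,270,260),orange,78)); print(blob(s,(205,195,270,260),white,56))
a=cv2.resize(s["frame"][185:265,190:270],(400,400),interpolation=cv2.INTER_CUBIC)
b=cv2.resize(q["frame"][155:235,270:350],(400,400),interpolation=cv2.INTER_CUBIC)
cv2.imwrite("pics/d.png",np.hstack([a,b]))
E
```

```text
clock: 27.82
ee_pos: [482.0, -112.1, 136.7]
eef_rot: [-180.0, 0.0, -19.0]
contact_force: [-0.0, 0.2, -0.2]
finger_gap: 0.699
finger_force: 0.0
pos [ 482.  -112.1  136.7] rot [np.float64(-180.0), np.float64(0.0), np.float64(-19.0)] t 27.82 F [-0.   0.2 -0.2] gap 59.4 grip 0.0
units dp [np.float64(-0.003), np.float64(0.013), np.float64(1.545)] spin 0.002
{'xy': (622.8, 205.5), 'size': (47.8, 44.1), 'longyaw': np.float32(45.5), 'px': array([230.4, 223.8])}
{'xy': (622.8, 204.7), 'size': (60.3, 51.9), 'longyaw': np.float32(-19.2), 'px': array([234.5, 228.5])}
```

View pics/d.png

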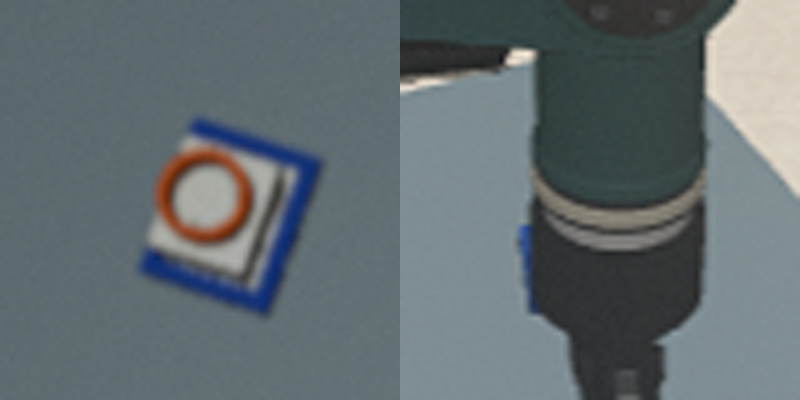

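The collar sits round the boss at (204,194) in the crop. It measures centre (622.8,205.5) and 48 mm across at z = 78, so it rests on the plate. Last, the mouthpiece, gripped by its tube.

```bash
python3 -m crank '{"dp":[[0,0.01,0.4],[0,0,0.4],[0,0,0.4],[0,0,0.25],[0,0,0.07],[0,0,0],[0,0,0],[0,0,0],[0,0,0],[0,0,0]],"spin":[0,0,0,0,0,0,0,0,0,0],"hand":[-0.4,-0.4,-0.4,-0.4,-0.4,-0.4,1,1,1,1]}' 40; python3 plan.py 481.6 -112.8 44 -19;  python3 -m crank '{"dp":[[0,0,0],[0,0,0],[0,0,0],[0,0,-0.2],[0,0,-0.4],[0,0,-0.6],[0,0,-0.6],[0,0,-0.4],[0,0,-0.1],[0,0,0]],"spin":[0,0,0,0,0,0,0,0,0,0],"hand":[1,1,1,1,1,1,1,1,1,1]}'; python3 plan.py 622.5 205.3 180 -19
```

```text
clock: 29.18
ee_pos: [482.4, -113.6, 46.8]
eef_rot: [180.0, -0.1, -19.0]
contact_force: [0.3, -0.7, 5.7]
finger_gap: 0.341
finger_force: 39.5
pos [ 482.4 -113.6   46.8] rot [np.float64(180.0), np.float64(-0.1), np.float64(-19.0)] t 29.18 F [ 0.3 -0.7  5.7] gap 29.0 grip 39.5
units dp [np.float64(-0.017), np.float64(-0.008), np.float64(0.046)] spin -0.001
clock: 30.42
ee_pos: [481.4, -113.2, 183.2]
eef_rot: [180.0, 0.0, -19.0]
contact_force: [0.6, 0.4, -0.4]
finger_gap: 0.341
finger_force: 39.5
pos [ 481.4 -113.2  183.2] rot [np.float64(180.0), np.float64(0.0), np.float64(-19.0)] t 30.43 F [ 0.6  0.4 -0.4] gap 29.0 grip 39.5
units dp [np.float64(0.495), np.float64(-5.784), np.float64(0.054)] spin -0.0
```

```bash
python3 -m crank '{"dp":[[0.05,-0.5,0],[0.06,-0.8,0],[0.06,-0.9,0],[0.06,-0.9,0],[0.06,-0.9,0],[0.06,-0.9,0],[0.06,-0.6,0],[0.085,-0.284,0.1],[0,0,0.2],[0,0,0.2]],"spin":[0,0,0,0,0,0,0,0,0,0],"hand":[1,1,1,1,1,1,1,1,1,1]}'; python3 -m crank '{"dp":[[0,0,0.1],[0,0,0],[0,0,0]],"spin":[0,0,0],"hand":[1,1,1]}'; python3 - <<'E'
from meas import *
q=grab("side")
cv2.imwrite("pics/e.png",cv2.resize(q["frame"][145:235,260:380],None,fx=6,fy=6,interpolation=cv2.INTER_CUBIC))
E
python3 plan.py 622.5 205.3 128 -19
```

```text
clock: 31.68
ee_pos: [622.0, 203.6, 151.7]
eef_rot: [179.9, 0.1, -19.1]
contact_force: [-0.3, -0.6, -0.9]
finger_gap: 0.338
finger_force: 39.7
clock: 32.05
ee_pos: [623.0, 204.8, 148.4]
eef_rot: [-180.0, -0.1, -19.0]
contact_force: [0.5, -0.0, -0.9]
finger_gap: 0.34
finger_force: 39.7
pos [623.1 204.9 148.6] rot [np.float64(-180.0), np.float64(-0.1), np.float64(-19.0)] t 32.1 F [-0.2 -0.1 -0.6] gap 28.4 grip 39.7
units dp [np.float64(-0.011), np.float64(-0.002), np.float64(0.344)] spin -0.003
```

View pics/e.png

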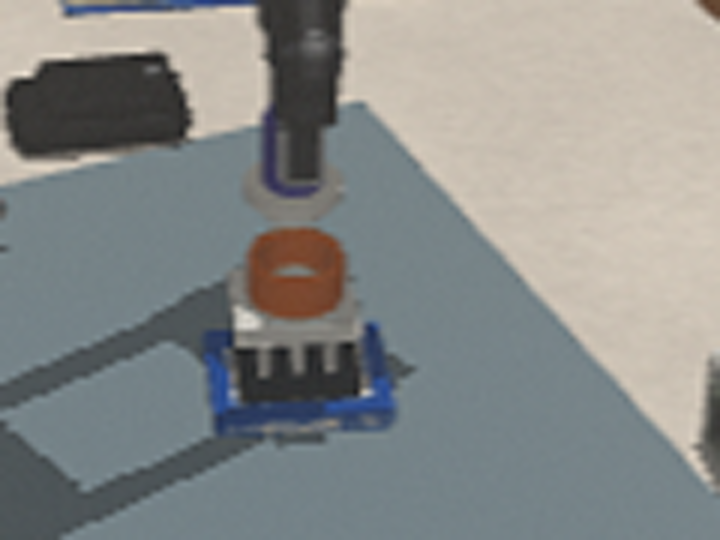

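The mouthpiece flange (centre column 294) is within about 1 mm of the collar (296), and everything is level. Lowering.

```bash
python3 -m crank '{"dp":[[0,0,0.15],[0,0,0.1],[0,0,0.1],[0,0,0.07],[0,0,0.05],[0,0,0]],"spin":[0,0,0,0,0,0],"hand":[1,1,1,1,1,1]}'; python3 plan.py 623 205.3 113.5 -19
```

```text
clock: 32.85
ee_pos: [622.6, 205.2, 119.1]
eef_rot: [180.0, 0.0, -19.0]
contact_force: [0.4, 1.2, 0.0]
finger_gap: 0.336
finger_force: 39.7
pos [622.6 205.2 119.1] rot [np.float64(180.0), np.float64(0.0), np.float64(-19.0)] t 32.85 F [0.4 1.2 0. ] gap 28.5 grip 39.7
units dp [np.float64(0.005), np.float64(-0.004), np.float64(0.094)] spin 0.0
```

The stem is in the bore with no contact. Lowering the rest of the way and letting go.

```bash
python3 -m crank '{"dp":[[0,0,0.05],[0,0,0.04],[0,0,0],[0,0,0],[0,0,0],[0,0,0],[0,0,0],[0,0,0]],"spin":[0,0,0,0,0,0,0,0],"hand":[1,1,1,0.3,0.2,0.1,0,0]}'; python3 -m crank '{"dp":[[0,0,-0.05],[0,0,-0.2],[0,0,-0.4],[0,0,-0.5],[0,0,-0.5],[0,0.6,0],[0,0.9,0],[0,0.9,0],[0,0.6,0],[0,0,0]],"spin":[0,0,0,0,0,0,0,0,0,0],"hand":[0,0,0,0,0,0,0,0,0,0]}'; python3 - <<'E'
from meas import *
s=grab("top"); q=grab("side")
print(blob(s,(205,190,270,260),violet,121-5),blob(s,(205,190,270,260),orange,78))
a=cv2.resize(s["frame"][180:270,185:275],(400,400),interpolation=cv2.INTER_CUBIC)
b=cv2.resize(q["frame"][145:235,265:355],(400,400),interpolation=cv2.INTER_CUBIC)
cv2.imwrite("pics/f.png",np.hstack([a,b])); cv2.imwrite("pics/top_end.png",s["frame"])
E
```

```text
clock: 33.85
ee_pos: [622.8, 205.2, 114.2]
eef_rot: [-180.0, -0.0, -19.0]
contact_force: [0.3, -0.5, -0.1]
finger_gap: 0.499
finger_force: 0.0
clock: 35.1
ee_pos: [563.9, 32.8, 214.7]
eef_rot: [-180.0, -0.1, -19.2]
contact_force: [0.7, -0.0, -0.2]
finger_gap: 0.498
finger_force: 0.0
{'xy': (606.0, 185.8), 'size': (81.5, 67.0), 'longyaw': np.float32(-19.5), 'px': array([238.7, 228.7])} None
```

View pics/f.png

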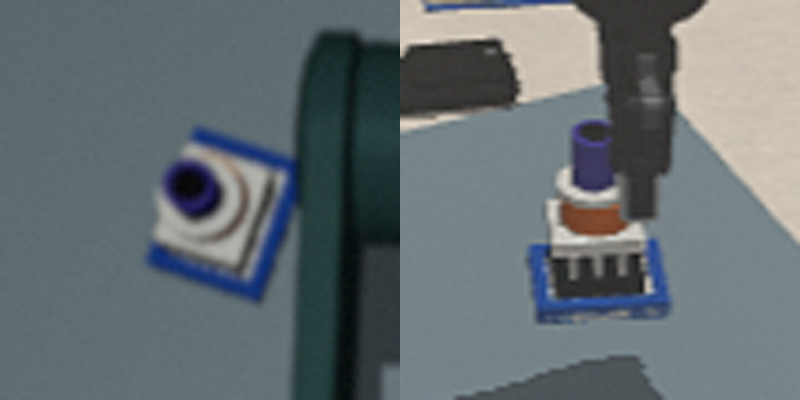

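View pics/top_end.png

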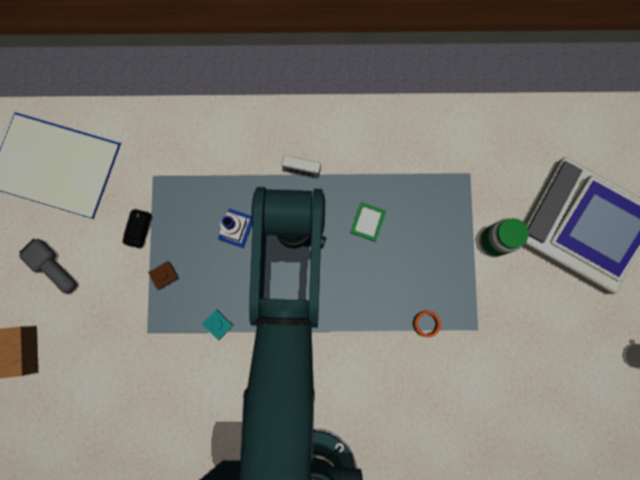

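The flow head stands upright in the blue cradle, with the flange flat on the collar at (590,185) in the crop. The green cradle at (368,222) is empty, and the tub, timer and mouse are where they were. The gripper is clear, so I'm handing in.

```bash
python3 -c "
from rig import arm
print(arm.close_job())"
```

```text
the job is handed in; nothing more can be done
None
```

The flow head is rebuilt upright in the blue cradle, pieces placed in the order asked, and handed in at about 35 s; the last pictures showed the green cradle empty and the tub, timer and mouse unmoved.

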